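# Roll the bar blank up to the stop

### The job

Two round metal parts lie side by side at the low end of a sloped wooden double gutter. Push the plain one, the bar blank without a groove, up its lane with the fingertips until it is over the crest and lies at rest in the hollow against the stop board, so that it cannot roll back. Only push it, never lift it; leave the spool at the low end of its own lane and the ring clamp, borax tablet and scriber where they lie.

Things in the scene. Friction and masses are not known exactly. Their poses are not given: they have to be found in the camera images.
- gutter: Sloped floor of a fixed light wooden double gutter, 132 mm wide, yaw up to 0.45 rad. Origin: mid-width, on the floor at the crest, 50 mm above the worktop. +x uphill along the floor (10 degrees, away from the robot), +y to the left lane, +z square to the floor. Lane centres y = +34 and -34 mm, lanes 54 mm wide; side walls and 14 mm middle rib stand 8 mm above the floor.
- low_lip (a point): Middle of the top edge of the lip across the low end of both lanes, at gutter x = -150 mm. The lip is 6 mm thick and stands 8 mm above the floor; fingertips pass over it to get behind a part. From the lip the floor runs straight to the crest at gutter x = 0. The floor is smooth and waxed: a part rolls or slides along it under a push of a few newtons.
- stop_top (a point): Middle of the top edge, lane side, of the upright stop board at the high end, 72 mm above the worktop. Its face is 42 mm (level distance) past the crest. Between crest and stop the floor falls at 12 degrees: a hollow that keeps a round part from rolling back, its side walls 8 mm above the crest.
- seat_left (a point): Where the part's centre lies when it rests in the hollow against the stop in the left lane: gutter x = +23, y = +34, z = +14.5 mm.
- seat_right (a point): The same for the right lane: gutter x = +23, y = -34, z = +14.5 mm.
- bar_blank: The part to push: plain solid aluminium cylinder, 44 mm diameter, 50 mm long, 0.14 to 0.28 kg, lying across the left or right lane and free to roll along it. Origin at its centre, own y = its axis; x and z turn as it rolls. Starts against the low lip, centre at gutter x = -130, z = +22 mm. Let go on the slope, it rolls back to the lip.
- spool: To be left alone: bare aluminium spool of the same outside size (44 mm diameter, 50 mm long) with a wide groove round its middle (two 10 mm flanges on a 26 mm core), lying in the other lane against the low lip. Origin at its centre, y along its axis.
- ring_clamp: Bystander: turned wooden ring clamp, 114 x 25 x 22 mm, lying loose on the worktop to the right of the gutter. Origin under its centre, x along its length.
- borax: Bystander: pale round borax tablet, 43 mm diameter, 15 mm high, loose on the worktop to the left of the gutter. Origin at the centre of its underside.
- scriber: Bystander: thin steel scriber, 8 x 103 x 7 mm, loose on the worktop beyond the ring clamp, right of the gutter. Origin under its centre, y along its length.
Things that resemble listed ones, but are neither listed nor needed, are in the scene too. Leave any red look-alike of the bar_blank alone.

How it is judged:
By the outcome, as a careful person would: the job done as asked, in the order asked, and still so for the second after the job is handed in, with the robot touching nothing.
It also fails if it takes over 37 s, if anything falls off the work surface, if the arm or the gripper's body presses on something with over 40 N, if the wrist force passes 120 N, or if a joint passes its speed limit or range.

### The arm

A 7-joint arm with a two-finger parallel gripper is mounted at the origin on a cart in front of the work surface, level with it; the furniture and walls round the work are solid. World frame = base frame: x ahead of the robot, y to its left, z up, the work surface at z = 0. Lengths are in m, angles in rad, forces in N, time in s.
With the tool pointing down it reaches from about 0.425 to 0.95 m from the base axis. Payload 4.7 kg.
Tool frame: the origin (TCP) lies at the very end of the fingers, on their centre line; the grasp point (between the pads) lies 19 mm behind it; z points along the fingers, y is the direction in which the jaws open and shut (so a half turn about z gives the same grasp; the last joint's range is limited). The gripper opens to 87 mm and grips with 3 to 60 N. Pads are 19 mm wide; open, the fingers measure 117 mm over their backs; the gripper's body (75 mm by 190 mm) begins 51 mm behind the grasp point.
Start: joints at [-1.321, 0.469, -0.049, 1.532, 0.024, 1.141, -0.082], TCP at [0.186, 0.649, 0.223] pointing down, gripper open.
Joint ranges: [-2.59, 2.59], [-0.33, 1.99], [-1.39, 1.29], [0.1, 2.45], [-1.04, 4.18], [0.21, 1.99], [-2.66, 2.66]. Speed limits (rad/s): [2.57, 2.57, 3.14, 3.14, 3.14, 3.14, 3.14].

### API

Orientations are given as a rotation vector (axis times angle).
In Python, from station import r gives the robot as it stands.
- The arm moves only by the shell command python3 -m pendant 'ROWS'. ROWS is JSON, a list of rows, each a list of 3 entries, a list of its own where there are three numbers: the shift along the tool's x, y, z in mm, then the turn about the tool's z in rad, then the opening, from 0 (shut) to 1 (fully open). A call has 1 to 20 rows; each row shifts and turns the commanded pose from where the row before left it, along the tool's axes as they then stand; what a row does not reach is not made up. A row lasts 1/12 s, in which the tool goes at most 41.7 mm and 7.16 degrees, less where a joint would pass 70% of its speed; a pose out of reach is approached as far as the arm can. A call is refused whole if a number of a shift passes 41.7 or a number of a turn 0.125, either way. A call with a gripper value outside its range is refused whole. The fingers move at their own pace and stop on an object; the grip force is fixed at half the most. Time passes only in rows, so rows that do not move let the fingers close. It gives the time, the measured TCP pose, the force and the opening at its end, in the units of the state.
- r.observe(): the state, without advancing time (a new reading comes with each control period).
- r.snapshot(name): name is "scene" or "top" or "wrist"; returns the picture (400x640x3 uint8, blue, green, red); there is no depth.
- r.get_calibration(name): a dict with "K" (3x3 intrinsics, pixels), "rvec" (rotation vector, rad) and "tvec" (3), from world to camera coordinates, as OpenCV has them; the wrist camera has in their place "T_tool_cam" (4x4, takes a point from camera to tool coordinates, whose origin is the TCP and whose axes are the flange's). Camera axes: x right, y down, z forward; pixel columns grow to the right and rows downward; lengths in m; the calibration is good to about 2 mm. A picture is of the moment at which its call begins: read the wrist's pose just before it. get_calibration takes no time and is no camera call.
- r.job_done(): hands the job in, once; it reports no verdict.
The state is a dict: "t": time; "joint_positions": joint angles; "joint_vel": joint speeds; "effort": joint torques, N m; "ee_pos": TCP position; "orientation": TCP orientation; "ft_force": force on the tool from outside, world axes, zero at the start; "moment": the same for the moment, N m; "width": finger opening in m.
Only numpy, scipy, OpenCV 4.12 (cv2) and the standard library are available. Lean on these libraries where they do the work, as an engineer would, in place of code of your own. Each camera call takes 0.05 s, during which the arm holds its last target.

## Working session

There is one attempt and no reset: what is moved stays moved. The work goes in short steps, Python scripts to look and compute and a shell command to move; the robot and the scene stay as the last step left them, time stands still between calls to the robot, and variables do not carry over. Pictures are saved under pics/ and viewed, and the job is handed in when it is done.

```bash
mkdir -p pics; python3 - <<'E'
from station import r
import cv2
print(r.observe())
for n in("scene","top"):
    cv2.imwrite(f"pics/{n}0.png",r.snapshot(n)); print(n,r.get_calibration(n))
print(r.get_calibration("wrist"))
E
```

```text
{'t': 0.0, 'joint_positions': array([-1.32087307,  0.46943714, -0.04861155,  1.53367781,  0.02413124,
        1.14103341, -0.0822641 ]), 'joint_vel': array([-0.00103117,  0.00020792,  0.00042802, -0.00033044, -0.00034967,
       -0.00135942, -0.00055322]), 'effort': array([-6.00530416e-05, -5.07974124e+01, -8.10231362e-02, -2.36157382e+01,
       -6.13384880e-02,  3.79120919e-02,  1.74404076e-04]), 'ee_pos': array([0.18559988, 0.64835319, 0.22150924]), 'orientation': array([-4.36384194e-01, -3.11095393e+00,  3.07949351e-03]), 'ft_force': array([ 0.26947409,  0.15279502, -0.06822012]), 'moment': array([ 0.00043228, -0.00934194, -0.02108318]), 'width': 0.08675403435558585}
scene {'K': array([[493.82945636,   0.        , 318.8818779 ],
       [  0.        , 493.82945636, 204.55632963],
       [  0.        ,   0.        ,   1.        ]]), 'rvec': array([ 0.23751021, -2.98553361,  0.83274716]), 'tvec': array([0.53426688, 0.17602402, 1.39120156])}
top {'K': array([[494.18922427,   0.        , 324.9993158 ],
       [  0.        , 494.18922427, 200.82204438],
       [  0.        ,   0.        ,   1.        ]]), 'rvec': array([ 2.13811801, -2.12041573,  0.16288378]), 'tvec': array([-0.037577  ,  0.5362745 ,  1.23254488])}
{'K': array([[287.88365539,   0.        , 321.5251624 ],
       [  0.        , 287.88365539, 198.92956615],
       [  0.        ,   0.        ,   1.        ]]), 'T_tool_cam': array([[ 1.11848719e-03, -9.66944530e-01, -2.54984363e-01,
         7.03741624e-02],
       [ 9.99999069e-01,  8.82212588e-04,  1.04098743e-03,
        -1.23738520e-03],
       [-7.81626681e-04, -2.54985290e-01,  9.66944616e-01,
        -1.61850381e-01],
       [ 0.00000000e+00,  0.00000000e+00,  0.00000000e+00,
         1.00000000e+00]])}
```

View pics/scene0.png

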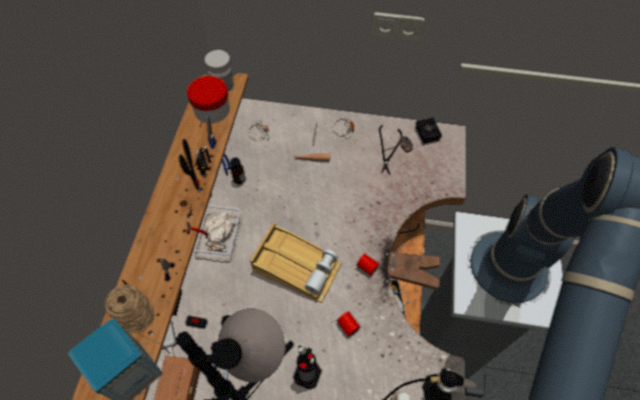

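View pics/top0.png

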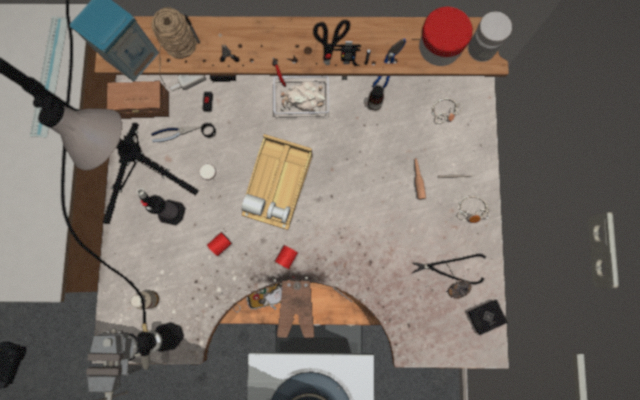

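The top view shows the gutter at about (278,182). Candidates for the part are the left-lane cylinder (253,206), the right-lane cylinder (278,212), and red look-alikes at (219,244) and (286,257). The left one looks plain, so I'll check it in a close crop.

```bash
python3 - <<'E'
import cv2,numpy as np
a=cv2.imread("pics/top0.png")[125:235,230:325]; b=cv2.imread("pics/scene0.png")[215:310,240:350]
f=lambda i:cv2.resize(i,(400,460),interpolation=cv2.INTER_CUBIC)
cv2.imwrite("pics/crop0.png",np.hstack([f(a),f(b)]))
E
```

```text
(no output)
```

View pics/crop0.png

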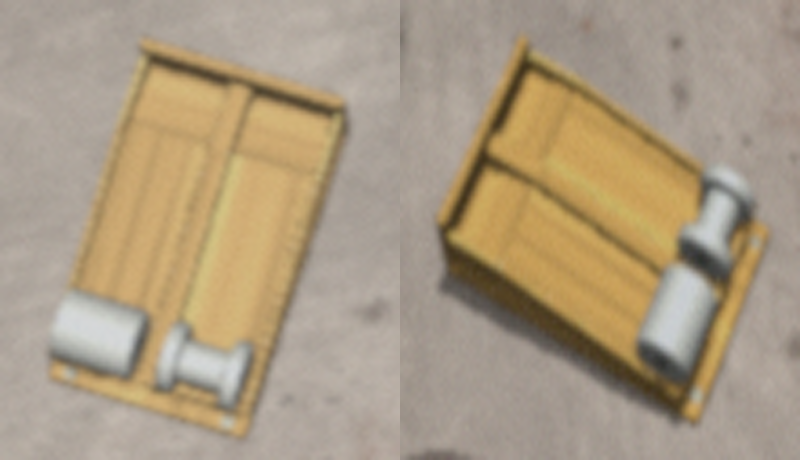

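Crop: the left-lane cylinder is plain, so it is the bar_blank; the right-lane one has a groove, so it is the spool. Next I locate the gutter from its corners in both views.

```bash
cat > h.py <<'E'
import numpy as np,cv2
from scipy.spatial.transform import Rotation as R
def ray(cal,uv,z):
    Rm=cv2.Rodrigues(np.array(cal["rvec"]))[0]; t=np.array(cal["tvec"])
    c=-Rm.T@t; d=Rm.T@np.linalg.solve(cal["K"],[uv[0],uv[1],1.]); return c+d*(z-c[2])/d[2]
def proj(cal,P):
    return cv2.projectPoints(np.atleast_2d(np.array(P,float)),np.array(cal["rvec"]),np.array(cal["tvec"]),np.array(cal["K"]),None)[0][:,0]
def Rg(yaw): return R.from_euler('z',yaw).as_matrix()@R.from_euler('y',-np.radians(10)).as_matrix()
def g2w(o,yaw,p): return np.array([o[0],o[1],.05])+np.array(p)@Rg(yaw).T
E
python3 - <<'E'
from h import *
from station import r
from scipy.optimize import least_squares
for n,zs in(("top",[(242.3,214.9),(287.7,229.3),(264.9,138.2),(310.8,150.8)]),("scene",[(321.1,301.7),(341.2,262.5),(253.2,261.5),(276.6,225.3)])):
    cal=r.get_calibration(n)
    lipz=.05-.156*np.sin(np.radians(10))+.008*np.cos(np.radians(10))
    P=[ray(cal,uv,z) for uv,z in zip(zs,[lipz,lipz,.072,.072])]
    P=np.array(P);print(n,P.round(4).tolist())
    print(np.linalg.norm(P[0]-P[1]),np.linalg.norm(P[2]-P[3]))
    ml=(P[0]+P[1])/2;ms=(P[2]+P[3])/2
    d=(ms-ml)[:2];yaw=np.arctan2(d[1],d[0]); u=d/np.linalg.norm(d)
    print("len",np.linalg.norm(d),"exp",.156*np.cos(.1745)+.008*np.sin(.1745)+.042,"yaw",yaw, [np.arctan2(-(a-b)[0],(a-b)[1])*-1 for a,b in((P[0],P[1]),(P[2],P[3]))])
    print("crest from stop",ms[:2]-.042*u,"from lip",ml[:2]+(.156*np.cos(.1745)+.008*np.sin(.1745))*u)
# bar centre from bright blobs
E
```

```text
top [[0.5001, 0.1821, 0.0308], [0.4634, 0.0629, 0.0308], [0.6949, 0.1234, 0.072], [0.6621, 0.0042, 0.072]]
0.12468336026176806 0.12363162147980386
len 0.20533235510190267 exp 0.1970198273218181 yaw -0.2898739423507463 [np.float64(0.2987966507553775), np.float64(0.26913890234107374)]
crest from stop [0.63824019 0.07582334] from lip [0.63027447 0.07819932]
scene [[0.5044, 0.1958, 0.0308], [0.467, 0.0756, 0.0308], [0.6982, 0.129, 0.072], [0.6586, 0.0114, 0.072]]
0.12587383960642173 0.12410507841923857
len 0.2035192379230432 exp 0.1970198273218181 yaw -0.32761454959169595 [np.float64(0.30151828657793256), np.float64(0.32432129642453733)]
crest from stop [0.63864839 0.08372284] from lip [0.63249466 0.08581425]
```

```bash
python3 - <<'E'
from h import *
from station import r
o=r.observe();M=R.from_rotvec(o["orientation"]).as_matrix();print(M.round(3))
# candidate target hover: world point behind bar
yaw=-.31
for s in(1,-1):
    x=np.array([np.cos(yaw),np.sin(yaw),0])*s
    a=np.arctan2(x@M[:,1],x@M[:,0]);print("x along",s,"turn",a)
print("shift in tool axes to (.50,.11,.30):",M.T@(np.array([.50,.11,.30])-o["ee_pos"])*1000)
E
```

```text
[[-0.961  0.275 -0.   ]
 [ 0.275  0.961 -0.002]
 [-0.    -0.002 -1.   ]]
x along 1 turn -3.110332903863841
x along -1 turn 0.031259749725952045
shift in tool axes to (.50,.11,.30): [-450.43084232 -431.26875219  -77.59368381]
```

```bash
python3 -m pendant '[[[-10,-10,-25],0,1],[[-20,-20,-25],0,1],[[-23,-22,-20],0,1],[[-23,-22,-8],0,1],[[-23,-22,0],0.015,1],[[-23,-22,0],0.015,0.6],[[-23,-22,0],0,0.5],[[-23,-22,0],0,0.4],[[-23,-22,0],0,0.3],[[-23,-22,0],0,0.23],[[-23,-22,0],0,0.23],[[-23,-22,0],0,0.23],[[-23,-22,0],0,0.23],[[-23,-22,0],0,0.23],[[-23,-22,0],0,0.23],[[-23,-22,0],0,0.23],[[-23,-22,0],0,0.23],[[-23,-22,0],0,0.23],[[-23,-22,0],0,0.23],[[-20,-20,0],0,0.23]]'
python3 -m pendant '[[[-12,-12,0],0,0.23],[[0,0,0],0,0.23],[[0,0,0],0,0.23]]'
python3 - <<'E'
from h import *
from station import r
o=r.observe();np.savez("w1.npz",p=o["ee_pos"],r=o["orientation"]);cv2.imwrite("pics/wrist1.png",r.snapshot("wrist"));print(o)
E
```

```text
t: 1.77
ee_pos: [0.4815, 0.1111, 0.3003]
orientation: [-0.485, -3.104, 0.0]
ft_force: [0.3, 0.7, -0.8]
width: 0.02
t: 2.02
ee_pos: [0.4887, 0.0976, 0.3002]
orientation: [-0.486, -3.103, -0.0]
ft_force: [0.7, 1.1, -0.2]
width: 0.0198
{'t': 2.0167, 'joint_positions': array([-0.60102399,  0.10755559,  0.35270971,  1.8528105 , -0.04039638,
        1.18894422,  1.02476758]), 'joint_vel': array([-0.02625551, -0.00192896, -0.04129584,  0.00484185, -0.00932121,
        0.00203385, -0.00342647]), 'effort': array([  1.28997512, -28.73874843,   2.1719981 , -24.19006884,
         0.16347526,   0.06956983,   0.03887227]), 'ee_pos': array([0.48868074, 0.09759926, 0.30016997]), 'orientation': array([-4.86299852e-01, -3.10276891e+00, -3.60596082e-05]), 'ft_force': array([ 0.74429461,  1.08411751, -0.21562803]), 'moment': array([ 0.01349916,  0.06055752, -0.02860885]), 'width': 0.019807312297561563}
```

View pics/wrist1.png

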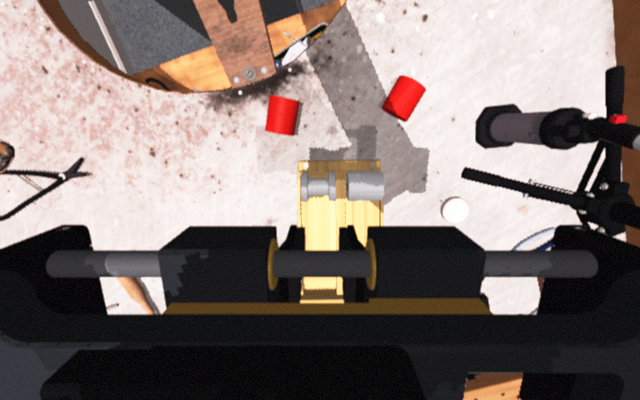

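The wrist view shows the lip at about (341,161), the spool at (320,186), the bar at (365,185) and red look-alikes at (283,115) and (404,97). I'll zoom in to measure.

```bash
python3 - <<'E'
import cv2
a=cv2.imread("pics/wrist1.png")[145:245,285:400]
cv2.imwrite("pics/c1.png",cv2.resize(a,None,fx=6,fy=6,interpolation=cv2.INTER_CUBIC))
E
```

```text
(no output)
```

View pics/c1.png

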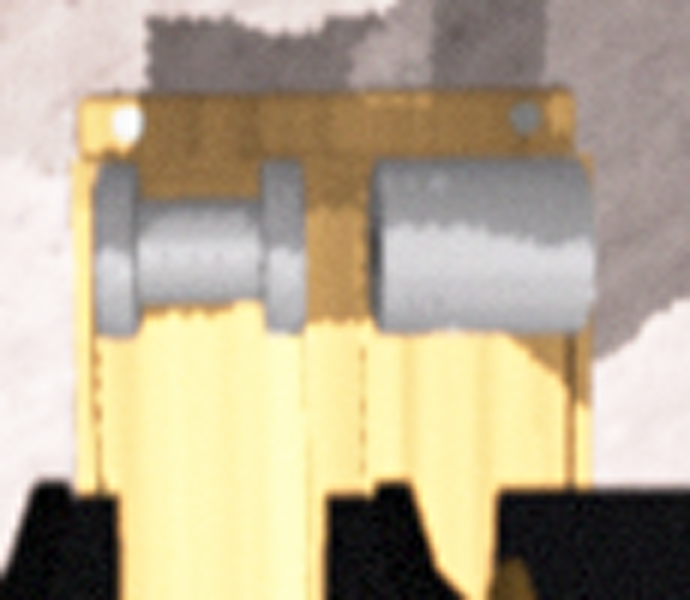

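```bash
cat >> h.py <<'E'
def wray(cal,p,rv,uv,z):
    T=np.array(cal["T_tool_cam"]);M=R.from_rotvec(rv).as_matrix()
    c=np.array(p)+M@T[:3,3]; d=M@T[:3,:3]@np.linalg.solve(cal["K"],[uv[0],uv[1],1.]); return c+d*(z-c[2])/d[2]
E
python3 - <<'E'
from h import *
from station import r
cal=r.get_calibration("wrist");d=np.load("w1.npz");M=R.from_rotvec(d["r"]).as_matrix();print(M.round(3))
px=lambda x,y:(285+(x-2.5)/6,145+(y-2.5)/6)
bz=.05-.130*np.sin(.1745)+.022*np.cos(.1745);lz=.0308
for n,uv,z in(("lipR",px(82,95),lz),("lipL",px(574,92),lz),("barL",px(592,245),bz),("barR",px(375,245),bz),("bar",px(483,245),bz),("spool",px(200,247),bz),("wallR",px(78,480),.05),("wallL",px(592,480),.05)):
    P=wray(cal,d["p"],d["r"],uv,z);print(n,P.round(4),"tool mm",(M.T@(P-d["p"])*1000).round(1))
t=r.get_calibration("top");s=r.get_calibration("scene")
for n,c,uv in(("top",t,(253.5,206)),("scene",s,(240+678/3.636-400/3.636,215+318/4.842))):
    print(n,ray(c,uv,bz))
E
```

```text
[[-0.952  0.306 -0.001]
 [ 0.306  0.952  0.   ]
 [ 0.001 -0.    -1.   ]]
lipR [0.4621 0.0686 0.0308] tool mm [ 16.2 -35.7 269.4]
lipL [0.4988 0.1857 0.0308] tool mm [ 17.1  87.  269.4]
barL [0.533  0.1775 0.0491] tool mm [-18.   89.6 251. ]
barR [0.5168 0.127  0.0491] tool mm [-18.   36.6 251.1]
bar [0.5249 0.1521 0.0491] tool mm [-18.  63. 251.]
spool [0.5042 0.0861 0.0491] tool mm [-18.6  -6.1 251.1]
wallR [0.5519 0.0383 0.05  ] tool mm [-78.5 -37.1 250.1]
wallL [0.5915 0.162  0.05  ] tool mm [-78.4  92.8 250.1]
top [0.52090381 0.15071541 0.04909585]
scene [0.52474615 0.1467331  0.04909585]
```

```bash
python3 -m pendant '[[[5,8,10],0,0.23],[[8,14,25],0,0.23],[[8,14,30],0,0.23],[[6,14,30],0,0.23],[[5,12,30],0,0.23],[[0,0,30],0,0.23],[[0,0,25],0,0.23],[[0,0,15],0,0.23],[[0,0,5],0,0.23],[[0,0,0],0,0.23],[[0,0,0],0,0.23]]'
python3 - <<'E'
from h import *
from station import r
o=r.observe();np.savez("w2.npz",p=o["ee_pos"],r=o["orientation"]);a=r.snapshot("wrist");b=r.snapshot("top");c=r.snapshot("scene")
f=lambda i:cv2.resize(i,(390,400),interpolation=cv2.INTER_CUBIC)
cv2.imwrite("pics/wrist2.png",a);cv2.imwrite("pics/ts2.png",np.hstack([f(b[125:235,220:327]),f(c[205:320,235:347])]));print(o["ee_pos"])
E
```

```text
t: 2.98
ee_pos: [0.477, 0.1681, 0.1008]
orientation: [0.481, 3.104, 0.001]
ft_force: [0.6, 0.4, 0.6]
width: 0.0203
[0.47701064 0.1681146  0.10078515]
```

View pics/wrist2.png

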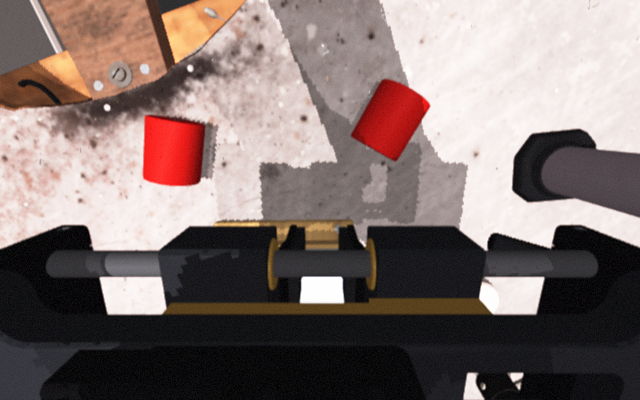

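View pics/ts2.png

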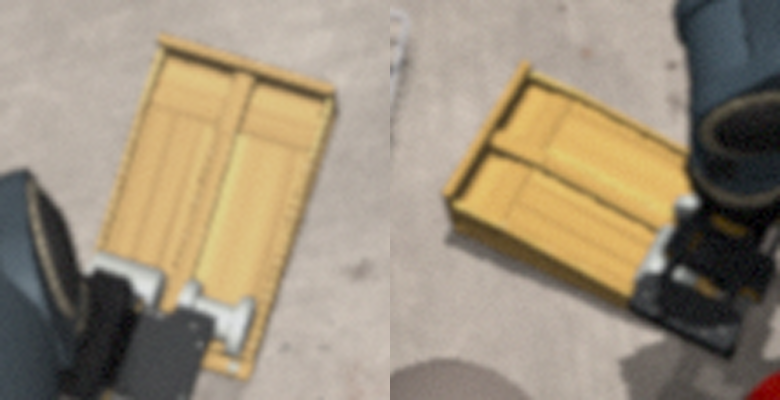

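Wrist view: fingers are centred at column 322, the lip's left end is at (352,222), and the bar is visible between the fingers at (322,290), as predicted. Next I descend behind the bar.

```bash
python3 -m pendant '[[[0,-1,10],0,0.23],[[0,0,18],0,0.23],[[0,0,16],0,0.23],[[0,0,10],0,0.23],[[0,0,5],0,0.23],[[0,0,0],0,0.23],[[0,0,0],0,0.23]]'
python3 -m pendant '[[[-4,0,0],0,0.23],[[-6,0,0],0,0.23],[[-5,0,0],0,0.23],[[-3,0,0],0,0.23],[[-3,0,0],0,0.23],[[-2,0,0],0,0.23],[[-2,0,0],0,0.23],[[0,0,0],0,0.23]]'
```

```text
t: 3.72
ee_pos: [0.4772, 0.166, 0.0417]
orientation: [0.483, 3.104, 0.0]
ft_force: [-0.2, 0.4, 0.8]
width: 0.02
t: 4.38
ee_pos: [0.5011, 0.1582, 0.0415]
orientation: [0.484, 3.104, 0.0]
ft_force: [-0.6, -0.4, -0.2]
width: 0.0201
```

```bash
python3 -m pendant '[[[-4,0,-0.8],0,0.23],[[-5,0,-0.9],0,0.23],[[-5,0,-0.9],0,0.23],[[-5,0,-0.9],0,0.23],[[-5,0,-0.9],0,0.23],[[-5,0,-0.9],0,0.23],[[-4,0,-0.8],0,0.23],[[-3,0,-0.5],0,0.23],[[-2,0,-0.4],0,0.23],[[0,0,0],0,0.23]]'
python3 - <<'E'
from h import *
from station import r
o=r.observe();a=r.snapshot("wrist");b=r.snapshot("top");c=r.snapshot("scene")
f=lambda i:cv2.resize(i,(390,400),interpolation=cv2.INTER_CUBIC)
cv2.imwrite("pics/wrist3.png",a);cv2.imwrite("pics/ts3.png",np.hstack([f(b[125:235,220:327]),f(c[205:320,235:347])]));print(o["ee_pos"])
E
```

```text
t: 5.22
ee_pos: [0.5376, 0.1466, 0.0486]
orientation: [0.484, 3.103, 0.0]
ft_force: [-0.4, -0.3, 0.2]
width: 0.0202
[0.53764582 0.14657383 0.04859107]
```

View pics/wrist3.png

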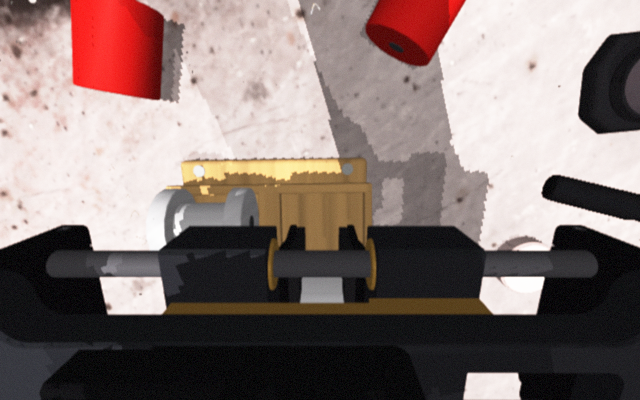

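View pics/ts3.png

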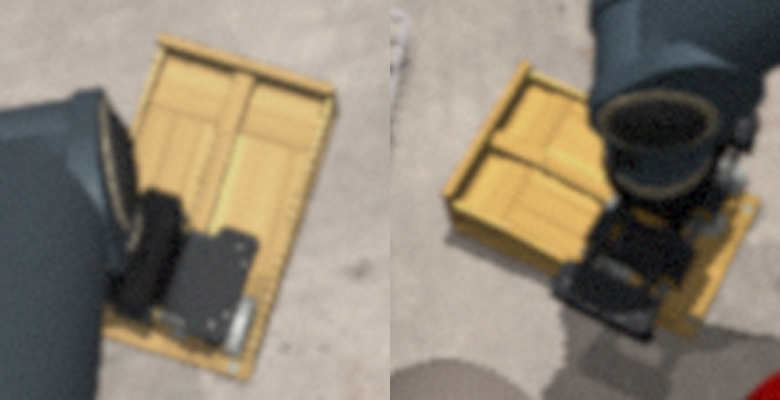

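The bar stays ahead of the fingers: it is visible at (322,290) and the lane behind it is empty. The fingers are centred in the lane, so I continue up to just short of the crest.

```bash
python3 -m pendant '[[[-3,0,-0.5],0,0.23],[[-5,0,-0.9],0,0.23],[[-5,0,-0.9],0,0.23],[[-5,0,-0.9],0,0.23],[[-5,0,-0.9],0,0.23],[[-5,0,-0.9],0,0.23],[[-5,0,-0.9],0,0.23],[[-5,0,-0.9],0,0.23],[[-5,0,-0.9],0,0.23],[[-5,0,-0.9],0,0.23],[[-5,0,-0.9],0,0.23],[[-5,0,-0.9],0,0.23],[[-5,0,-0.9],0,0.23],[[-4,0,-0.7],0,0.23],[[-3,0,-0.5],0,0.23],[[-2,0,-0.3],0,0.23],[[0,0,0],0,0.23]]'
python3 - <<'E'
from h import *
from station import r
o=r.observe();a=r.snapshot("wrist");b=r.snapshot("top");c=r.snapshot("scene")
f=lambda i:cv2.resize(i,(390,400),interpolation=cv2.INTER_CUBIC)
cv2.imwrite("pics/wrist4.png",a);cv2.imwrite("pics/ts4.png",np.hstack([f(b[125:235,220:327]),f(c[205:320,235:347])]))
print(o["ee_pos"],R.from_rotvec(o["orientation"]).as_matrix()[:,0], o["joint_positions"])
E
```

```text
t: 6.78
ee_pos: [0.6062, 0.1247, 0.0614]
orientation: [0.483, 3.103, 0.0]
ft_force: [-1.1, -0.5, 0.6]
width: 0.0198
[0.60624331 0.12465752 0.06142445] [-0.9525999   0.30422398 -0.00109424] [-0.45382797  0.5611733   0.25039829  1.82630061 -0.18882436  0.77619349
  1.15648269]
```

View pics/wrist4.png

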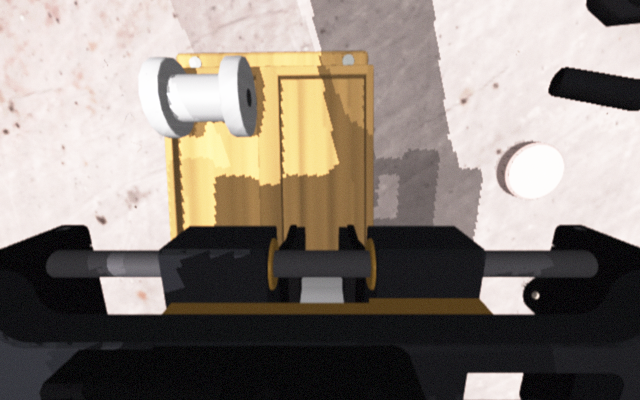

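View pics/ts4.png

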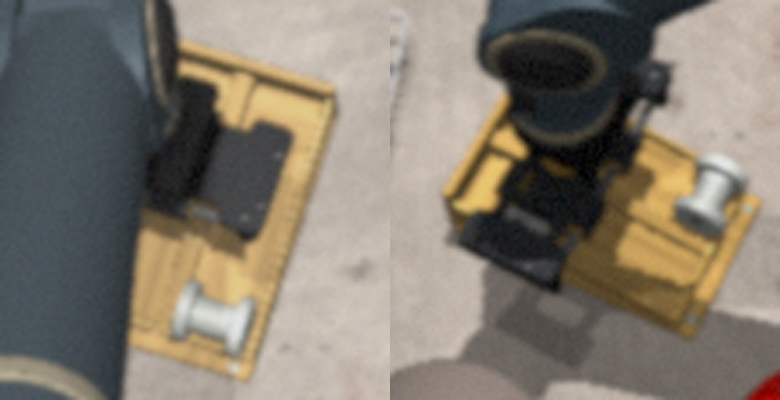

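The bar is still ahead of the fingers at (322,290), and the spool is untouched at the low end. I push slowly over the crest, about 13 mm further on by estimate.

```bash
python3 -m pendant '[[[-2,0,-0.4],0,0.23],[[-3,0,-0.5],0,0.23],[[-3,0,-0.5],0,0.23],[[-3,0,-0.5],0,0.23],[[-3,0,-0.2],0,0.23],[[-3,0,0],0,0.23],[[-3,0,0],0,0.23],[[-3,0,0],0,0.23],[[-3,0,0],0,0.23],[[-2,0,0],0,0.23],[[-1,0,0],0,0.23],[[0,0,0],0,0.23]]'
python3 - <<'E'
from h import *
from station import r
o=r.observe();a=r.snapshot("wrist");b=r.snapshot("top")
cv2.imwrite("pics/wrist5.png",np.vstack([cv2.resize(a[225:320,250:400],(750,280)),cv2.resize(b[125:205,220:327],(750,300))]))
E
```

```text
t: 7.93
ee_pos: [0.6334, 0.116, 0.0634]
orientation: [0.484, 3.104, 0.0]
ft_force: [0.9, -0.5, 0.3]
width: 0.0201
```

View pics/wrist5.png

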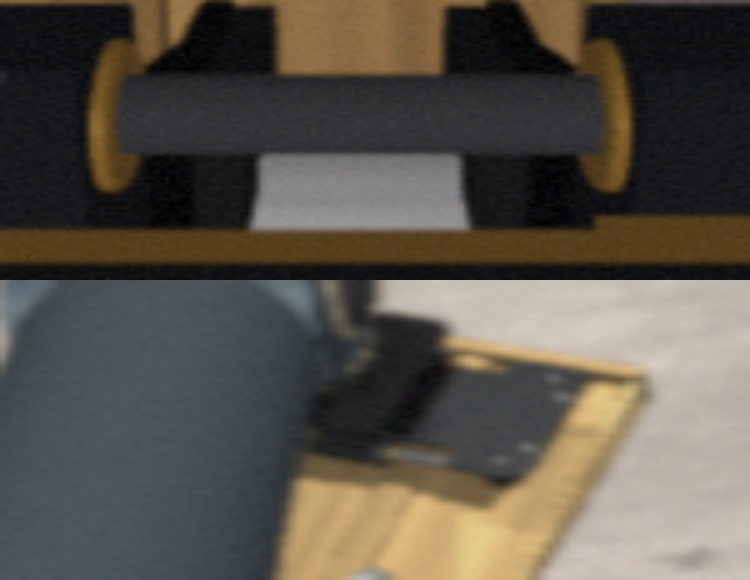

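```bash
python3 -m pendant '[[[-2,0,0],0,0.23],[[-1,0,0],0,0.23],[[-1,0,0],0,0.23],[[0,0,0],0,0.23]]'
python3 -m pendant '[[[1,0,0],0,0.23],[[3,0,0],0,0.23],[[4,0,0],0,0.23],[[3,0,0],0,0.23],[[0,0,0],0,0.23]]'
python3 - <<'E'
from h import *
from station import r
a=r.snapshot("wrist");cv2.imwrite("pics/wrist6.png",cv2.resize(a[225:320,250:400],(750,280)))
E
```

```text
t: 8.37
ee_pos: [0.6372, 0.1148, 0.0635]
orientation: [0.483, 3.104, 0.0]
ft_force: [0.7, -0.3, 0.2]
width: 0.0198
t: 8.78
ee_pos: [0.6254, 0.1189, 0.0633]
orientation: [-0.482, -3.103, -0.0]
ft_force: [-0.6, -0.1, -0.3]
width: 0.02
```

View pics/wrist6.png

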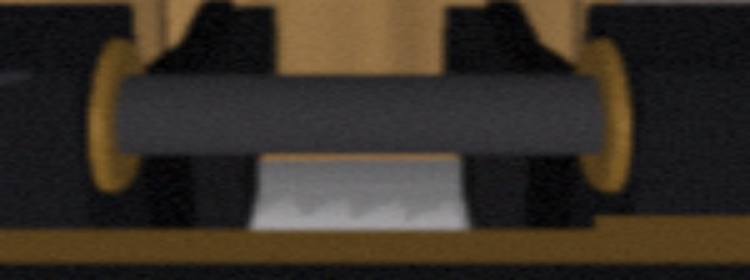

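A strip of wood now shows between the fingers and the bar, so the bar stayed put as they backed off 12 mm. I retreat further, raise the arm and look.

```bash
python3 -m pendant '[[[5,0,0],0,0.23],[[8,0,0],0,0.23],[[8,0,0],0,0.23],[[5,0,-5],0,0.23],[[0,0,-15],0,0.23],[[0,0,-25],0,0.23],[[10,0,-25],0,0.23],[[20,0,-25],0,0.23],[[25,0,-25],0,0.23],[[25,0,-25],0,0.23],[[30,0,-15],0,0.23],[[30,0,-10],0,0.23],[[20,0,0],0,0.23],[[10,0,0],0,0.23],[[0,0,0],0,0.23]]'
python3 - <<'E'
from h import *
from station import r
o=r.observe();np.savez("w7.npz",p=o["ee_pos"],r=o["orientation"]);a=r.snapshot("wrist");b=r.snapshot("top");c=r.snapshot("scene")
f=lambda i:cv2.resize(i,(390,400),interpolation=cv2.INTER_CUBIC)
cv2.imwrite("pics/wrist7.png",a);cv2.imwrite("pics/ts7.png",np.hstack([f(b[125:235,220:327]),f(c[205:320,235:347])]))
E
```

```text
t: 10.08
ee_pos: [0.4376, 0.1787, 0.2337]
orientation: [-0.478, -3.104, -0.001]
ft_force: [-0.3, -0.3, -0.9]
width: 0.02
```

View pics/wrist7.png

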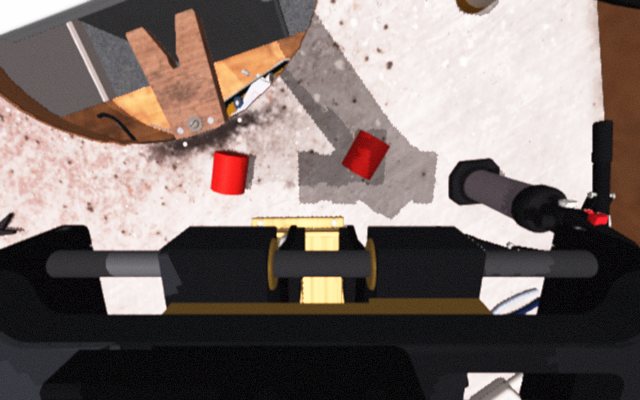

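View pics/ts7.png

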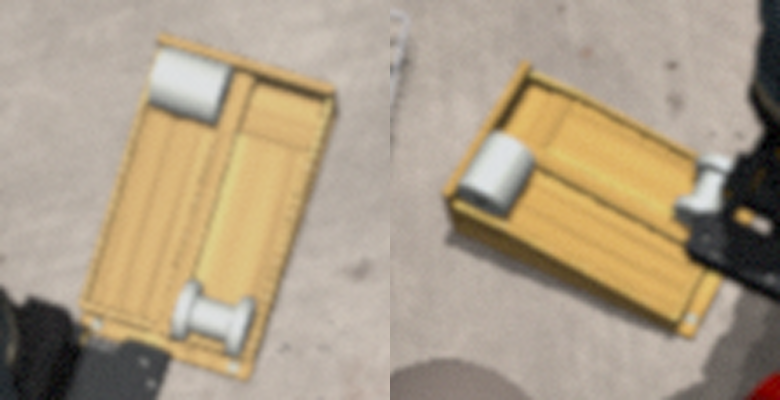

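Both views show the bar in the hollow against the stop (top crop (190,88), scene crop (500,170)), and the spool still at the lip. I check that it is at rest and that nothing else moved.

```bash
python3 -m pendant '[[[0,0,0],0,0.23],[[0,0,0],0,0.23],[[0,0,0],0,0.23],[[0,0,0],0,0.23],[[0,0,0],0,0.23],[[0,0,0],0,0.23]]'
python3 - <<'E'
from h import *
from station import r
from scipy import ndimage
b=r.snapshot("top");c=r.snapshot("scene");a0=cv2.imread("pics/top0.png")
cv2.imwrite("pics/top8.png",b)
cal=r.get_calibration("top")
def cen(img,x0,x1,y0,y1):
    h=cv2.cvtColor(img,cv2.COLOR_BGR2HSV)[y0:y1,x0:x1]; m=((h[...,1]<50)&(h[...,2]>110)).astype(np.uint8)
    n,l,s,ce=cv2.connectedComponentsWithStats(m); k=1+s[1:,4].argmax(); return ce[k]+[x0,y0],s[k]
import cv2
uv,s=cen(b,262,284,138,160);P=ray(cal,uv,.068);print("bar",uv,s,P)
print("expected seat", "tool-frame est", np.array([.4887,.0976])+np.array([.952*.170+.306*.062,-.306*.170+.952*.062]))
for nm,i in(("before",a0),("after",b)): print("spool",nm,cen(i,268,292,202,222)[0])
d=cv2.absdiff(a0,b).max(2); 
for nm,(u,v) in dict(ring=(419,180),scriber=(454,177),borax=(207,172),red1=(219,244),red2=(286,257)).items(): print(nm,d[v-25:v+25,u-20:u+20].max())
E
```

```text
t: 10.73
ee_pos: [0.4399, 0.1778, 0.2333]
orientation: [-0.483, -3.104, 0.0]
ft_force: [-0.9, -0.9, 1.6]
width: 0.0202
bar [271.55294118 147.39117647] [  0   0  22  21 340] [0.67161567 0.10602546 0.068     ]
expected seat tool-frame est [0.669512 0.104604]
spool before [278.01574803 211.83070866]
spool after [278.01574803 211.83070866]
ring 19
scriber 20
borax 141
red1 182
red2 20
```

View pics/top8.png

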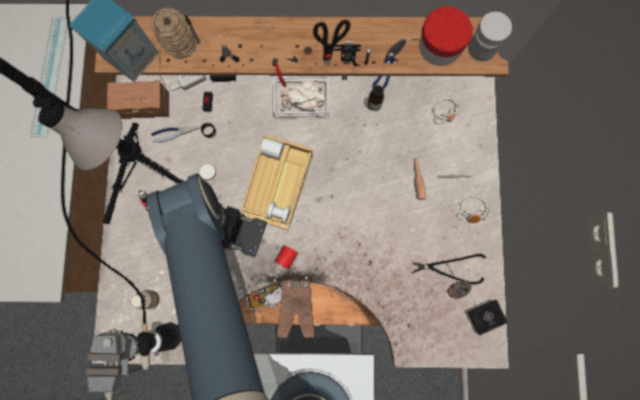

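The bar is at (271,147) in the top view, at the stop. The spool is unmoved, and the borax is still at (207,172); the arm covers part of that patch and hides one red piece.

```bash
python3 -c "
from station import r
print(r.job_done(), r.observe()['t'])"
```

```text
the job is handed in; nothing more can be done
the job is handed in; nothing more can be done
```

The plain bar blank from the left lane now lies in the hollow against the stop board. I pushed it up the lane with the fingertips, over the crest, then backed the fingers off and raised the arm clear. I handed the job in at about 11 s of the 37 s.

**Bar:** my last measurement puts it at (0.672, 0.106), about 2.5 mm from my estimate of the seat. It did not follow the fingers when they backed off. I made no frame-to-frame check that it was still.

**Other pieces:** the spool's pixel position was the same before and after. The ring clamp, scriber and nearer red look-alike showed only image noise between the two pictures. The borax check by image difference failed because the arm covers part of that patch; by eye it is still at pixel (207,172). The second red look-alike was hidden by the arm in the last top view, but it was visible and upright of the gripper's path in the wrist view taken after the push.

**Forces:** about 2 N at most at the end-of-move readings.

**Disagreement:** the first two camera views differed by about 8 mm on the gutter position, and the lip measured 8–11 mm longer than described. I used the wrist camera for the position instead, and that matched where the bar ended up.

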